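Seat the tall mast of a fish display in its deep socket

TASK

Fit the tall aluminium mast into the dark wooden display beam. Only one of its three look-alike hand-drilled sockets is deep enough: push the mast down through the rubber grip, gently, until it stops hard on the bottom, and read the red ring; if the ring still shows above the wood, that socket is too shallow, so pull the mast out and try another. Leave the mast let go, upright and pushed right home on the bottom of the deep socket, its red ring sunk out of sight; never press it on the bottom with more than about 40 newtons (4 kg), and leave the two short stems in their rack and the phone, screwdriver, pot and jar where they are.

Things in the scene. Friction and masses are not known exactly. Their poses are not given: they have to be found in the camera images.
- mast_mid (a point): Centre of the mast, half-way up: a bright aluminium rod, 12 mm across, 150 mm long, about 45 g, the tallest of the three that stand loosely in the plywood rack, with a red ring that shows 10 mm above the top of the rack. z runs up the rod; the foot is 75 mm below this point, the top end 75 mm above. Foot bevelled to 9 mm.
- mast_mark (a point): Middle of the mast's red ring (3 mm wide band round the rod), on its axis, 40 mm above the foot: it marks the least depth a mast needs. Bottomed in the deep socket it lies 2 to 12 mm below the beam's top, in a shallow one 8 to 16 mm above it.
- mast_foot (a point): Centre of the mast's flat bottom end (the end that goes into the socket).
- beam: Dark wooden display beam, fixed, 90 x 240 x 62 mm, origin at the centre of its underside, y along its length, z up. Three sockets 75 mm apart along y. From about 12 mm below the top a rubber grip drags on the rod by 4 to 8 N; the bottoms (hidden: floor_a, floor_b, floor_c in no fixed order, deep_bottom on the deep one) are a hard stop on wood that a push of about 15 N surely reaches.
- socket_left (a point): Left (+y) socket of the display beam: the point on its axis, level with the beam's top face (62 mm above the table), z up. A 13 mm bore with a lead-in chamfer, a brass ring round its mouth and a black slit rubber grommet over it. Hand-drilled, its depth not known beforehand: somewhere from 42 to 52 mm in one of the three sockets, from 24 to 32 mm in the other two, all alike from outside.
- socket_mid (a point): Middle socket of the display beam: the point on its axis, level with the beam's top face (62 mm above the table), z up. A 13 mm bore with a lead-in chamfer, a brass ring round its mouth and a black slit rubber grommet over it. Hand-drilled, its depth not known beforehand: somewhere from 42 to 52 mm in one of the three sockets, from 24 to 32 mm in the other two, all alike from outside.
- socket_right (a point): Right (-y) socket of the display beam: the point on its axis, level with the beam's top face (62 mm above the table), z up. A 13 mm bore with a lead-in chamfer, a brass ring round its mouth and a black slit rubber grommet over it. Hand-drilled, its depth not known beforehand: somewhere from 42 to 52 mm in one of the three sockets, from 24 to 32 mm in the other two, all alike from outside.
- rack: Plywood drying rack, fixed, 70 x 180 x 40 mm, origin at the centre of its underside, y along its length. Three loose-fitting holes 60 mm apart along y, 30 mm deep: one mast and two short stems stand in them, order unknown; each stands with its lowest 30 mm in the wood; the short stems reach 100 mm above the table, the mast 160 mm.
- stem_a_mid (a point): Bystander: centre of a short pale wooden stem, 12 mm across, 90 mm long, standing in the rack. Leave it there.
- stem_b_mid (a point): Bystander: centre of a short brown wooden stem, 12 mm across, 90 mm long, standing in the rack. Leave it there.
- phone: Bystander: black phone lying flat, 75 x 150 x 9 mm, origin under its centre.
- screwdriver: Bystander: red-handled screwdriver lying on the table.
- pen_pot: Bystander: empty blue ceramic pot, 80 mm across, 95 mm high, origin under its centre.
- ink_jar: Bystander: amber jar with white cap, 52 mm across, 70 mm high, origin under its centre.

How it is judged:
By the outcome, as a careful person would: the job done as asked, in the order asked, and still so for the second after the job is handed in, with the robot touching nothing.
It also fails if it takes over 67 s, if anything falls off the work surface, if the arm or the gripper's body presses on something with over 40 N, if the wrist force passes 120 N, or if a joint passes its speed limit or range.

ROBOT

A 6-joint arm with a two-finger parallel gripper is mounted at the origin on the work surface. World frame = base frame: x ahead of the robot, y to its left, z up, the work surface at z = 0. Lengths are in m, angles in degrees, forces in N, time in s.
With the tool pointing down it reaches from about 0.25 to 0.725 m from the base axis. Payload 9.7 kg.
Tool frame: the origin (TCP) lies midway between the tips of the shut fingers; the grasp point (between the pads) lies 19 mm behind it (bot.hold_point_z is the distance from the TCP to the grasp point, in m); z points along the fingers, y is the line along which they close (so a half turn about z gives the same grasp; the last joint's range is limited). The gripper opens to 85 mm and grips with 20 to 120 N. Pads are 22 mm wide; open, the fingers measure 114 mm over their backs; the gripper's body (76 mm by 85 mm) begins 54 mm behind the grasp point. The pads swing forward as they close: fully open they stand 13 mm farther back than shut.
Start: joints at [76.891, 4.979, 10.078, 95.1, 0, 90], TCP at [0.125, 0.536, 0.231] pointing down, gripper open.
Joint ranges: [-179.16, 179.16], [-48.56, 103.87], [-65.8, 70.77], [-126.05, 130.52], [-82.76, 87.17], [-180, 180]. Speed limits (degrees/s): [127.2, 127.2, 147.25, 180, 180, 180].

INTERFACE

Orientations are given as [roll, pitch, yaw] about the fixed x, y, z axes, in that order (R = Rz(yaw) Ry(pitch) Rx(roll)).
In Python, from workcell import bot gives the robot as it stands.
- The arm moves only by the tool play_rows, never from a script. Its argument "steps" is a list that holds one entry, the list of rows, each a list of 4 numbers: the shift along the tool's x, y, z in m, then the turn about the tool's z in rad. In form: [[[tx, ty, tz, yaw], ...]]. A call has exactly 5 rows; each row shifts and turns the commanded pose from where the row before left it, along the tool's axes as they then stand; what a row does not reach is not made up. A row lasts 1/12 s, in which the tool goes at most 41.7 mm and 7.16 degrees, less where a joint would pass 70% of its speed; a pose out of reach is approached as far as the arm can. A call is refused whole if a number of a shift passes 0.0417 or a number of a turn 0.125, either way. A call with a gripper value outside its range is refused whole. "gripper" is the finger opening in m, from 0 to 0.0854, set as the call begins (left out, the last holds). The fingers move at their own pace and stop on an object; "squeeze" is the grip in N (left out, the last holds). Time passes only in rows, so rows that do not move let the fingers close, or fill a call up. It gives the time, the measured TCP pose, the force, the opening and the grip force at its end, in the units of the state.
- bot.get_obs(): the state, without advancing time (a new reading comes with each control period).
- bot.camera(name): name is "scene" or "top"; returns a dict with "img" (420x560x3 uint8, blue, green, red), "vfov" (degrees; the focal length in pixels is half the picture's height over the tangent of half this angle, whatever the lens; pixels are square), "cx", "cy" (the principal point, pixels), "xyz" and "attitude" of the camera in the world. Camera axes: x right, y down, z forward; pixel columns grow to the right and rows downward; lengths in m; the calibration is good to about 2 mm. A picture is of the moment at which its call begins. There is no depth.
- bot.job_done(): hands the job in; it is judged then, once.
The state is a dict: "time": time; "q": joint angles; "qd": joint speeds; "joint_efforts": joint torques, N m; "ee_pos": TCP position; "tcp_rot": TCP orientation; "wrist_force": force on the tool from outside, world axes, zero at the start; "torque": the same for the moment, N m; "opening": finger opening in m; "grasp_force": force on a finger pad.
Only numpy, scipy, OpenCV 4.12 (cv2) and the standard library are available. Lean on these libraries where they do the work, as an engineer would, in place of code of your own. Each camera call takes 0.05 s, during which the arm holds its last target. There are 200 camera calls.

## Working session

There is one attempt and no reset: what is moved stays moved. The work goes in short steps, Python scripts to look and compute and a tool call to move; the robot and the scene stay as the last step left them, time stands still between calls to the robot, and variables do not carry over. Pictures are saved under pics/ and viewed, at most 10 in all, crops included, and the job is handed in when it is done.

Besides the shell and the picture viewer there is one more tool, called after "Emit:" as name(argument=value, ...) on one line, values as JSON. play_rows: Moves the arm, as the interface text tells. Its arguments: {"type":"object","properties":{"steps":{"type":"array","items":{"type":"array","items":{"type":"array","items":{"type":"number"}}}},"gripper":{"type":"number"},"squeeze":{"type":"number"}},"required":["steps"]}

```bash
mkdir -p pics
cat > h.py <<'E'
import numpy as np, cv2
from workcell import bot
from scipy.spatial.transform import Rotation as R
def cam(n):
    c=bot.camera(n); a=np.array(c["attitude"],float)
    c["R"]=a if a.shape==(3,3) else R.from_euler('xyz',a,degrees=True).as_matrix()
    c["f"]=210/np.tan(np.radians(c["vfov"])/2); c["p"]=np.array(c["xyz"]); return c
def ray(c,u,v):
    return c["R"]@np.array([(u-c["cx"])/c["f"],(v-c["cy"])/c["f"],1])
def plane(c,u,v,z):
    d=ray(c,u,v); return c["p"]+d*(z-c["p"][2])/d[2]
def proj(c,P):
    q=c["R"].T@(np.array(P)-c["p"]); return c["cx"]+c["f"]*q[0]/q[2], c["cy"]+c["f"]*q[1]/q[2]
E
python3 - <<'E'
from h import *
for n in("top","scene"):
    c=cam(n); cv2.imwrite(f"pics/{n}0.png",c["img"]); print(n,c["vfov"],c["cx"],c["cy"],c["xyz"],c["attitude"])
print(bot.get_obs(), bot.hold_point_z)
E
```

```text
top 53.2373673545888 284.56152693318404 211.39570759966423 [0.28632411 0.05869833 1.44672915] [-169.16915676    0.31968691  -88.95810533]
scene 49.18714377908193 277.08502472670153 201.99651732661056 [ 1.24030861 -0.39436535  1.02110699] [-138.36737445    0.48552221   53.74965382]
{'time': 0.1, 'q': array([ 7.68892585e+01,  5.00857891e+00,  1.00393551e+01,  9.50990266e+01,
       -6.82895477e-04,  8.99991348e+01]), 'qd': array([-0.06678997, -0.04724678,  0.11966617,  0.06637504, -0.07481675,
        0.06945186]), 'joint_efforts': array([ 1.09509499e-03, -5.21559548e+01,  4.65653551e+01,  1.61364576e-02,
        6.49944423e-05, -5.39489520e-06]), 'ee_pos': array([0.12471686, 0.53546903, 0.23065115]), 'tcp_rot': array([-1.79931750e+02,  6.81864374e-04,  1.66890124e+02]), 'wrist_force': array([ 0.00732352, -1.01949556,  0.55616493]), 'torque': array([-0.03583537, -0.00979988, -0.01986733]), 'grasp_force': 0.0, 'opening': 0.08529582956329165} 0.0187
```

View pics/top0.png

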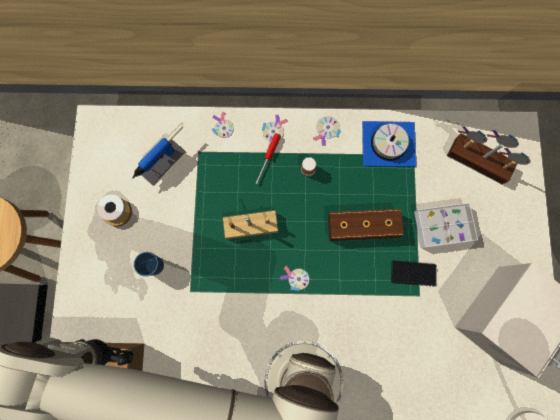

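View pics/scene0.png

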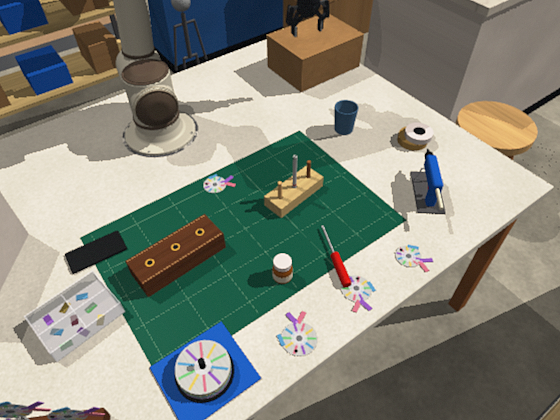

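The top view shows the beam at about (366,224), with sockets near (344,224), (366,224) and (388,223), and the rack at about (250,224). In the scene view, the mast stands in the rack's middle hole with its top near (295,157). Next I'll zoom in and measure.

Run:
```python
from h import *
out=[]
t=cam("top"); s=cam("scene")
def crop(c,x,y,w,h,k): return cv2.resize(c["img"][y:y+h,x:x+w],(400,300),interpolation=cv2.INTER_CUBIC)
a=np.hstack([crop(t,325,195,80,60,5),crop(t,215,200,80,60,5)])
b=np.hstack([crop(s,122,205,120,90,3),crop(s,255,145,80,60,5)])
cv2.imwrite("pics/z1.png",np.vstack([a,b]))
# brass rings by colour
for c,(x,y,w,h) in((t,(328,206,78,36)),(s,(125,215,102,78))):
    hsv=cv2.cvtColor(c["img"][y:y+h,x:x+w],cv2.COLOR_BGR2HSV)
    m=((hsv[...,0]>13)&(hsv[...,0]<32)&(hsv[...,2]>140)&(hsv[...,1]>80)).astype(np.uint8)
    m=cv2.morphologyEx(m,cv2.MORPH_CLOSE,np.ones((5,5)))
    n,l,st,ce=cv2.connectedComponentsWithStats(m)
    for i in range(1,n):
        if st[i,4]>15:
            # bounding-box centre
            bx=st[i,0]+st[i,2]/2-.5+x; by=st[i,1]+st[i,3]/2-.5+y
            print(st[i],ce[i]+[x,y],(bx,by),plane(c,ce[i][0]+x,ce[i][1]+y,.062))
```

```text
[57 13  7  7 37] [388.18918919 222.18918919] (np.float64(388.0), np.float64(222.0)) [ 0.52026175 -0.27586215  0.062     ]
[12 15  7  7 38] [343.31578947 224.18421053] (np.float64(343.0), np.float64(224.0)) [ 0.51091554 -0.12591138  0.062     ]
[35 14  7  7 40] [365.925 223.2  ] (np.float64(366.0), np.float64(223.0)) [ 0.51555285 -0.20145067  0.062     ]
[70 13 10  8 59] [199.40677966 231.6440678 ] (np.float64(199.5), np.float64(231.5)) [ 0.5097747 -0.1240322  0.062    ]
[46 28  9  8 60] [175.  246.5] (np.float64(175.0), np.float64(246.5)) [ 0.51450567 -0.19897809  0.062     ]
[20 44 10  8 65] [149.36923077 262.27692308] (np.float64(149.5), np.float64(262.5)) [ 0.51970176 -0.27383288  0.062     ]
```

View pics/z1.png

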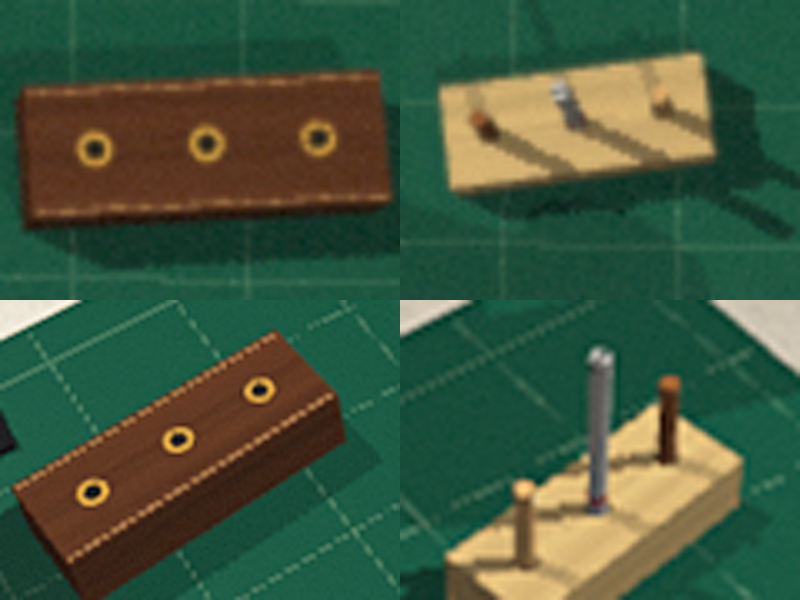

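The brass rings agree to about 2 mm between the two views, and their spacing comes out at 75 mm as specified. The crops show the mast in the middle hole, with its top at scene (294.6,156) and top view (246.5,217.5), pale stem at one end and brown at the other.

```bash
cat >> h.py <<'E'
def tri(c1,p1,c2,p2):
    A=[];b=[]
    for c,p in((c1,p1),(c2,p2)):
        d=ray(c,*p); d/=np.linalg.norm(d); M=np.eye(3)-np.outer(d,d); A.append(M); b.append(M@c["p"])
    return np.linalg.lstsq(np.vstack(A),np.hstack(b),rcond=None)[0]
def togo(x,y,z,yaw):
    "shift in tool axes from the measured pose; turn last; world yaw in deg"
    o=bot.get_obs(); r=R.from_euler('xyz',o["tcp_rot"],degrees=True).as_matrix()
    d=r.T@(np.array([x,y,z])-o["ee_pos"]); w=-((yaw-o["tcp_rot"][2]+180)%360-180)
    print("pos",o["ee_pos"].round(4),"rot",o["tcp_rot"].round(2),"F",o["wrist_force"].round(1),"open",round(o["opening"],4),"t",o["time"])
    print("tool shift",d.round(4),"turn rad",np.radians(w).round(4))
E
python3 - <<'E'
from h import *
t=cam("top"); s=cam("scene")
c=lambda X,Y,x0,y0:((X+.5)/5-.5+x0,(Y+.5)/5-.5+y0)
st=c(200,355,255,145); tt=c(158,88,215,200)
print("mast top",plane(s,*st,.16),plane(t,*tt,.16),tri(s,st,t,tt))
print("ring",plane(s,*c(197,500,255,145)[:2],.05) if 0 else plane(s,*c(197,200,255,145),.05), "base top",plane(t,*c(176,124,215,200),.04))
for n,a,b in(("pale",(124,188),(262,88)),("brown",(269,82),(80,120))):
    pass
print("pale",plane(s,*c(124,188,255,145),.1),plane(t,*c(258,95,215,200),.1))
print("brown",plane(s,*c(269,82,255,145),.1),plane(t,*c(82,118,215,200),.1))
hsv=cv2.cvtColor(s["img"],cv2.COLOR_BGR2HSV)
E
```

```text
mast top [0.68020466 0.06039449 0.16      ] [0.51184851 0.18968674 0.16      ] [ 0.54189265  0.1957581  -0.06241689]
ring [0.51393134 0.18948497 0.05      ] base top [0.50824801 0.18877984 0.04      ]
pale [0.51961106 0.13241764 0.1       ] [0.51885149 0.13035672 0.1       ]
brown [0.50098916 0.25126585 0.1       ] [0.50167721 0.2446203  0.1       ]
```

Emit:
play_rows(steps=[[[0,0,0,0.12],[0,0,0,0.12],[0,0,0,0.12],[0,0,0,0.12],[0,0,0,0.12]]], gripper=0.085, squeeze=60)

```text
time: 0.72
ee_pos: [0.1247, 0.5356, 0.2312]
tcp_rot: [-180.0, 0.0, 132.2]
wrist_force: [0.2, -0.4, 0.6]
opening: 0.0849
grasp_force: 0.0
```

Emit:
play_rows(steps=[[[0,0,0,0.12],[0,0,0,0.12],[0,0,0,0.12],[0,0,0,0.12],[0,0,0,0.12]]])

```text
time: 1.13
ee_pos: [0.1247, 0.5356, 0.2312]
tcp_rot: [-180.0, 0.0, 97.8]
wrist_force: [0.1, 0.1, 0.3]
opening: 0.0851
grasp_force: 0.0
```

Run:
```python
from h import *
s=cam("scene"); print(plane(s,294.6,155.6,.16))
togo(.511,.190,.231,98)
```

```text
[0.5095179  0.19232965 0.16      ]
pos [0.1247 0.5356 0.2312] rot [-1.800e+02  1.000e-02  9.729e+01] F [ 0.4  0.1 -0.4] open 0.085 t 1.1833
tool shift [-3.919e-01  3.393e-01  3.000e-04] turn rad -0.0123
```

Emit:
play_rows(steps=[[[-0.026,0.0225,0,0],[-0.026,0.0225,0,0],[-0.026,0.0225,0,0],[-0.026,0.0225,0,0],[-0.026,0.0225,0,0]]])

```text
time: 1.6
ee_pos: [0.2554, 0.4217, 0.2313]
tcp_rot: [180.0, -0.0, 98.3]
wrist_force: [0.5, 0.5, 0.5]
opening: 0.085
grasp_force: 0.0
```

Emit:
play_rows(steps=[[[-0.026,0.0225,0,0],[-0.026,0.0225,0,0],[-0.026,0.0225,0,0],[-0.026,0.0225,0,0],[-0.026,0.0225,0,0]]])

```text
time: 2.02
ee_pos: [0.3853, 0.3088, 0.2315]
tcp_rot: [180.0, -0.0, 98.3]
wrist_force: [0.2, 2.2, -0.0]
opening: 0.0851
grasp_force: 0.0
```

Emit:
play_rows(steps=[[[-0.026,0.0225,0,0],[-0.026,0.0225,0,0],[-0.026,0.0225,0,0],[-0.026,0.0225,0,0],[0,0,0,0]]])

```text
time: 2.43
ee_pos: [0.4913, 0.2165, 0.2305]
tcp_rot: [180.0, 0.1, 98.1]
wrist_force: [0.9, 1.9, -0.3]
opening: 0.0854
grasp_force: 0.0
```

Run:
```python
from h import *
togo(.5105,.1905,.231,98)
```

```text
pos [0.4913 0.2165 0.2305] rot [1.7999e+02 7.0000e-02 9.8080e+01] F [ 0.9  1.9 -0.3] open 0.0854 t 2.4333
tool shift [-0.0284  0.0153 -0.0004] turn rad 0.0014
```

Emit:
play_rows(steps=[[[-0.014,0.0077,0,0],[-0.0144,0.0076,0,0],[0,0,0,0],[0,0,0.01,0],[0,0,0.02,0]]])

```text
time: 2.85
ee_pos: [0.5078, 0.1946, 0.2025]
tcp_rot: [179.8, -0.1, 98.2]
wrist_force: [0.6, 0.2, 0.1]
opening: 0.0851
grasp_force: 0.0
```

Emit:
play_rows(steps=[[[0,0,0.025,0],[0,0,0.025,0],[0,0,0.025,0],[0,0,0.02,0],[0,0,0.004,0]]])

```text
time: 3.27
ee_pos: [0.5048, 0.1941, 0.0979]
tcp_rot: [-179.7, 0.1, 98.3]
wrist_force: [-1.1, 0.7, -0.5]
opening: 0.0852
grasp_force: 0.0
```

Run:
```python
from h import *
togo(.5105,.1905,.1,98)
s=cam("scene");t=cam("top")
a=cv2.resize(s["img"][110:230,215:375],(400,300),interpolation=cv2.INTER_CUBIC)
b=cv2.resize(t["img"][160:280,170:330],(400,300),interpolation=cv2.INTER_CUBIC)
cv2.imwrite("pics/g1.png",np.hstack([a,b]))
```

```text
pos [0.5048 0.1941 0.0979] rot [-1.7969e+02  6.0000e-02  9.8260e+01] F [-1.1  0.7 -0.5] open 0.0852 t 3.2667
tool shift [-0.0043  0.0052 -0.0021] turn rad 0.0046
```

View pics/g1.png

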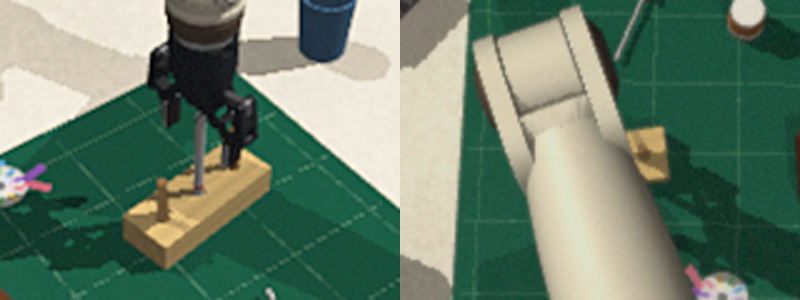

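The scene view shows the mast standing between the open fingers, clear of both stems. I'll correct the last few millimetres before closing.

Emit:
play_rows(steps=[[[-0.004,0.005,-0.003,0],[0,0,0,0],[0,0,0,0],[0,0,0,0],[0,0,0,0]]])

```text
time: 3.78
ee_pos: [0.5131, 0.1908, 0.1059]
tcp_rot: [179.9, -0.0, 98.1]
wrist_force: [-0.5, -0.6, 0.6]
opening: 0.0851
grasp_force: 0.0
```

Run:
```python
from h import *
togo(.5105,.1905,.1,98)
```

```text
pos [0.5131 0.1908 0.1059] rot [ 1.7995e+02 -1.0000e-02  9.8130e+01] F [-0.5 -0.6  0.6] open 0.0851 t 3.7833
tool shift [ 0.0001 -0.0026  0.0059] turn rad 0.0023
```

Emit:
play_rows(steps=[[[0,-0.002,0.005,0],[0,0,0,0],[0,0,0,0],[0,0,0,0],[0,0,0,0]]])

```text
time: 4.2
ee_pos: [0.5108, 0.1904, 0.1003]
tcp_rot: [-180.0, 0.0, 98.1]
wrist_force: [0.7, -1.0, -0.8]
opening: 0.0849
grasp_force: 0.0
```

Emit:
play_rows(steps=[[[0,0,0,0],[0,0,0,0],[0,0,0,0],[0,0,0,0],[0,0,0,0]]], gripper=0.0, squeeze=60)

```text
time: 4.62
ee_pos: [0.5108, 0.1904, 0.1003]
tcp_rot: [180.0, 0.0, 98.1]
wrist_force: [-0.2, -0.7, -0.2]
opening: 0.0255
grasp_force: 0.0
```

Emit:
play_rows(steps=[[[0,0,0,0],[0,0,0,0],[0,0,0,0],[0,0,0,0],[0,0,0,0]]])

```text
time: 5.03
ee_pos: [0.5108, 0.1904, 0.1004]
tcp_rot: [180.0, -0.0, 98.1]
wrist_force: [-1.1, -0.8, 1.6]
opening: 0.0102
grasp_force: 58.4
```

Emit:
play_rows(steps=[[[0,0,-0.01,0],[0,0,-0.02,0],[0,0,-0.025,0],[0,0,-0.025,0],[0,0,-0.025,0]]])

```text
time: 5.45
ee_pos: [0.5105, 0.1903, 0.207]
tcp_rot: [-180.0, 0.0, 98.1]
wrist_force: [0.5, 0.5, -0.1]
opening: 0.0104
grasp_force: 58.6
```

Emit:
play_rows(steps=[[[0,0,-0.015,0],[0,0,0,0],[0,0,0,0],[0,0,0,0],[0,0,0,0]]])

```text
time: 5.87
ee_pos: [0.5103, 0.1903, 0.219]
tcp_rot: [-179.9, 0.0, 98.1]
wrist_force: [-0.2, -0.5, -0.1]
opening: 0.0106
grasp_force: 58.6
```

Run:
```python
from h import *
togo(.515,-.2002,.22,98)
s=cam("scene");t=cam("top")
a=cv2.resize(s["img"][90:210,215:375],(400,300),interpolation=cv2.INTER_CUBIC)
b=cv2.resize(t["img"][160:280,170:330],(400,300),interpolation=cv2.INTER_CUBIC)
cv2.imwrite("pics/g2.png",np.hstack([a,b]))
```

```text
pos [0.5103 0.1903 0.219 ] rot [-1.7989e+02  3.0000e-02  9.8140e+01] F [-0.2 -0.5 -0.1] open 0.0106 t 5.8667
tool shift [-0.3872 -0.0507 -0.0007] turn rad 0.0024
```

View pics/g2.png

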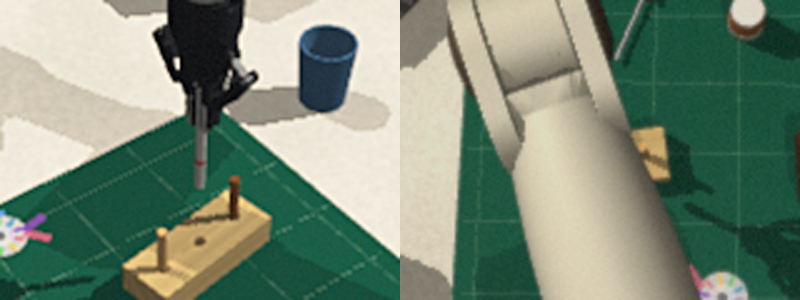

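The mast hangs upright in the gripper with its red ring visible, and both stems are still in the rack. Now I'll move to the left socket.

Emit:
play_rows(steps=[[[-0.01,-0.0014,0,0],[-0.02,-0.003,0,0],[-0.025,-0.0036,0,0],[-0.025,-0.0036,0,0],[-0.025,-0.0036,0,0]]])

```text
time: 6.38
ee_pos: [0.5102, 0.0828, 0.2199]
tcp_rot: [-180.0, 0.0, 98.2]
wrist_force: [0.7, -0.1, -0.9]
opening: 0.0104
grasp_force: 58.6
```

Emit:
play_rows(steps=[[[-0.025,-0.0036,0,0],[-0.025,-0.0036,0,0],[-0.025,-0.0036,0,0],[-0.025,-0.0036,0,0],[-0.025,-0.0036,0,0]]])

```text
time: 6.8
ee_pos: [0.5099, -0.0438, 0.2201]
tcp_rot: [-180.0, 0.0, 98.1]
wrist_force: [-0.4, 1.1, -1.1]
opening: 0.0106
grasp_force: 58.6
```

Emit:
play_rows(steps=[[[-0.025,-0.0036,0,0],[-0.025,-0.0036,0,0],[-0.02,-0.003,0,0],[-0.01,-0.0012,0,0],[-0.002,0,0,0]]])

```text
time: 7.22
ee_pos: [0.5103, -0.1265, 0.2199]
tcp_rot: [-180.0, -0.0, 98.0]
wrist_force: [-0.6, 0.1, -1.4]
opening: 0.0107
grasp_force: 58.6
```

Emit:
play_rows(steps=[[[0,0,0,0],[0,0,0,0],[0,0,0,0],[0,0,0,0],[0,0,0,0]]])

```text
time: 7.63
ee_pos: [0.5109, -0.124, 0.2204]
tcp_rot: [180.0, -0.0, 98.2]
wrist_force: [0.2, 0.5, -0.2]
opening: 0.0105
grasp_force: 58.6
```

Run:
```python
from h import *
togo(.5103,-.125,.17,98)
s=cam("scene")
for p in [(.5103,-.125,.062)]: print(proj(s,p))
o=bot.get_obs()["ee_pos"]
for dz in(-.0503,-.0903): print("expect ring/foot",proj(s,o+[0,0,dz]))
u,v=map(int,proj(s,o+[0,0,-.0903])); print(u,v)
cv2.imwrite("pics/s1.png",cv2.resize(s["img"][v-60:v+60,u-80:u+80],(800,600),interpolation=cv2.INTER_CUBIC))
```

```text
pos [ 0.5109 -0.124   0.2204] rot [179.99  -0.    98.2 ] F [ 0.2  0.5 -0.2] open 0.0105 t 7.6333
tool shift [-0.0009 -0.0007  0.0504] turn rad 0.0035
(np.float64(199.1872675682912), np.float64(231.9421974100122))
expect ring/foot (np.float64(193.69902029843814), np.float64(205.02148950281963))
expect ring/foot (np.float64(195.97370890500133), np.float64(215.41555778153852))
195 215
```

View pics/s1.png

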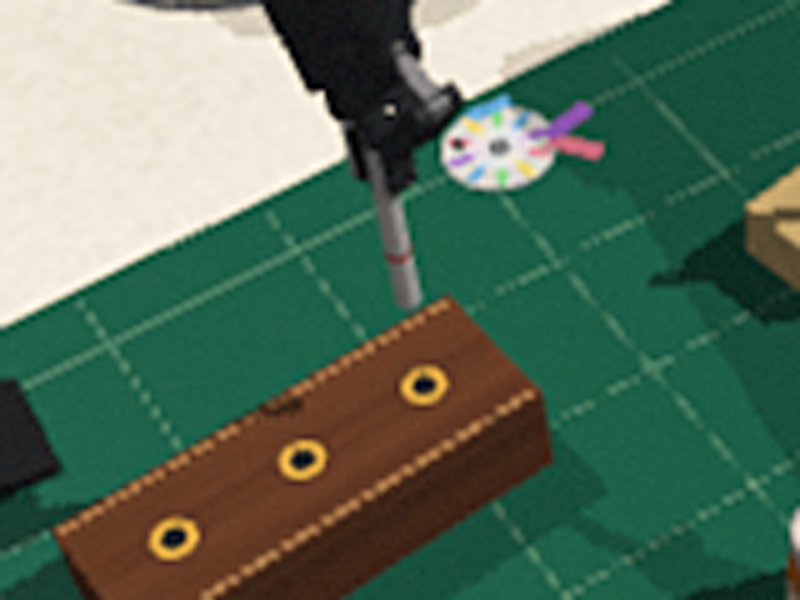

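The foot is at about scene (196.5,215.6) and was predicted at (196,215.4). The ring is about 1 px to the side of its prediction, and the left socket is at (199.2,231.9). I'll go down to just above the mouth and check from near.

Emit:
play_rows(steps=[[[-0.001,-0.0006,0.01,0],[0,0,0.018,0],[0,0,0.018,0],[0,0,0.01,0],[0,0,0.003,0]]])

```text
time: 8.1
ee_pos: [0.5094, -0.1255, 0.1588]
tcp_rot: [-179.8, -0.1, 98.1]
wrist_force: [0.4, 0.4, -0.9]
opening: 0.0106
grasp_force: 58.6
```

Emit:
play_rows(steps=[[[0,0,0,0],[0,0,0,0],[0,0,0,0],[0,0,0,0],[0,0,0,0]]])

```text
time: 8.52
ee_pos: [0.5107, -0.1259, 0.162]
tcp_rot: [179.9, 0.0, 98.1]
wrist_force: [0.2, -0.0, -0.8]
opening: 0.0104
grasp_force: 58.6
```

Run:
```python
from h import *
togo(.5103,-.125,.151,98)
s=cam("scene");t=cam("top")
o=bot.get_obs()["ee_pos"]
for c in(s,t): print("socket",np.round(proj(c,(.5103,-.125,.062)),1),"ring/foot",np.round(proj(c,o-[0,0,.0503]),1),np.round(proj(c,o-[0,0,.0903]),1))
a=cv2.resize(s["img"][190:250,160:240],(800,600),interpolation=cv2.INTER_CUBIC)
a[:300,:400]=cv2.resize(t["img"][194:254,303:383],(400,300),interpolation=cv2.INTER_CUBIC) if 0 else a[:300,:400]
cv2.imwrite("pics/s2.png",a)
```

```text
pos [ 0.5107 -0.1259  0.162 ] rot [1.7994e+02 3.0000e-02 9.8130e+01] F [ 0.2 -0.  -0.8] open 0.0104 t 8.5167
tool shift [ 0.001  -0.0002  0.011 ] turn rad 0.0023
socket [199.2 231.9] ring/foot [196.3 220.3] [198.5 230. ]
socket [343.  224.4] ring/foot [345.3 221.9] [343.7 223.9]
```

View pics/s2.png

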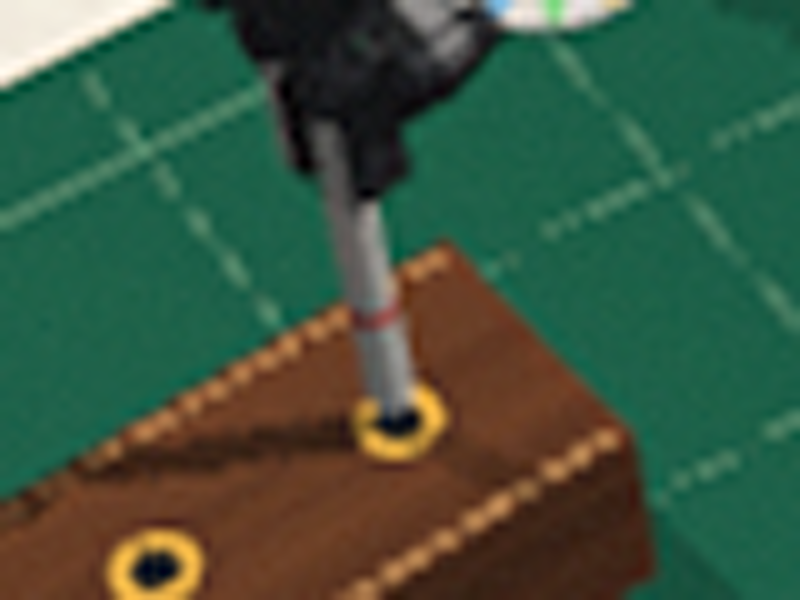

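In the close crop the foot is at about scene (199.3,229.4) and the socket centre at (199.75,231.75). Dropping 9.7 mm straight down from there lands on the socket centre within about 0.5 px. I'll enter slowly.

Emit:
play_rows(steps=[[[0.0005,0,0.003,0],[0,0,0.003,0],[0,0,0.003,0],[0,0,0.003,0],[0,0,0,0]]])

```text
time: 9.03
ee_pos: [0.5099, -0.1252, 0.1483]
tcp_rot: [-179.9, -0.0, 98.1]
wrist_force: [-0.2, -0.0, -0.6]
opening: 0.0105
grasp_force: 58.6
```

Emit:
play_rows(steps=[[[0,0,0.002,0],[0,0,0.002,0],[0,0,0.002,0],[0,0,0,0],[0,0,0,0]]])

```text
time: 9.45
ee_pos: [0.5102, -0.1253, 0.1432]
tcp_rot: [-180.0, -0.0, 98.1]
wrist_force: [-0.4, -0.9, 0.2]
opening: 0.0106
grasp_force: 58.6
```

The foot is now 9 mm into the bore with no side force. I'll continue through the grip.

Emit:
play_rows(steps=[[[0,0,0.003,0],[0,0,0.003,0],[0,0,0.003,0],[0,0,0.002,0],[0,0,0,0]]])

```text
time: 9.87
ee_pos: [0.5102, -0.1254, 0.132]
tcp_rot: [-180.0, 0.0, 98.1]
wrist_force: [0.1, -0.3, -1.6]
opening: 0.0104
grasp_force: 58.5
```

Emit:
play_rows(steps=[[[0,0,0.001,0],[0,0,0.001,0],[0,0,0.001,0],[0,0,0,0],[0,0,0,0]]])

```text
time: 10.28
ee_pos: [0.5103, -0.1254, 0.1293]
tcp_rot: [180.0, 0.0, 98.1]
wrist_force: [-0.6, -0.7, 2.4]
opening: 0.0102
grasp_force: 58.9
```

Emit:
play_rows(steps=[[[0,0,0.001,0],[0,0,0.001,0],[0,0,0.001,0],[0,0,0,0],[0,0,0,0]]])

```text
time: 10.7
ee_pos: [0.5103, -0.1253, 0.1262]
tcp_rot: [180.0, -0.0, 98.1]
wrist_force: [-0.1, -0.6, 2.5]
opening: 0.0104
grasp_force: 58.9
```

Emit:
play_rows(steps=[[[0,0,0.001,0],[0,0,0.001,0],[0,0,0,0],[0,0,0,0],[0,0,0,0]]])

```text
time: 11.12
ee_pos: [0.5103, -0.1253, 0.1241]
tcp_rot: [-180.0, -0.0, 98.1]
wrist_force: [0.3, -0.4, 1.6]
opening: 0.0105
grasp_force: 58.8
```

Emit:
play_rows(steps=[[[0,0,0.001,0],[0,0,0.001,0],[0,0,0,0],[0,0,0,0],[0,0,0,0]]])

```text
time: 11.53
ee_pos: [0.5102, -0.1253, 0.1221]
tcp_rot: [-180.0, -0.0, 98.1]
wrist_force: [0.4, 0.3, 1.0]
opening: 0.0103
grasp_force: 58.8
```

Emit:
play_rows(steps=[[[0,0,0.001,0],[0,0,0.001,0],[0,0,0,0],[0,0,0,0],[0,0,0,0]]])

```text
time: 11.95
ee_pos: [0.5102, -0.1253, 0.1202]
tcp_rot: [-180.0, -0.0, 98.1]
wrist_force: [-0.5, -1.0, 2.2]
opening: 0.0105
grasp_force: 58.8
```

Emit:
play_rows(steps=[[[0,0,0.001,0],[0,0,0.001,0],[0,0,0,0],[0,0,0,0],[0,0,0,0]]])

```text
time: 12.37
ee_pos: [0.5102, -0.1253, 0.1182]
tcp_rot: [-180.0, -0.0, 98.1]
wrist_force: [1.0, 0.3, 2.2]
opening: 0.0104
grasp_force: 58.9
```

```bash
cat >> h.py <<'E'
def red(x,y):
    s=cam("scene"); o=bot.get_obs()["ee_pos"]
    u,v=map(int,proj(s,(x,y,.062)))
    c=s["img"][v-40:v+8,u-14:u+10].astype(int); e=c[...,2]-(c[...,1]+c[...,0])/2
    hsv=cv2.cvtColor(s["img"][v-40:v+8,u-14:u+10],cv2.COLOR_BGR2HSV)
    m=((hsv[...,0]<6)|(hsv[...,0]>170))&(hsv[...,1]>90)&(hsv[...,2]>70)
    yy,xx=np.nonzero(m); print("red px",len(xx),(xx.mean()+u-14,yy.mean()+v-40) if len(xx) else None,"expect if held",np.round(proj(s,o-[0,0,.0503]),1),"mouth",np.round(proj(s,(x,y,.062)),1))
    return s
E
python3 - <<'E'
from h import *
red(.5103,-.125)
E
```

```text
red px 4 (np.float64(200.25), np.float64(231.75)) expect if held [198.8 230.6] mouth [199.2 231.9]
```

Emit:
play_rows(steps=[[[0,0,0.001,0],[0,0,0.001,0],[0,0,0.001,0],[0,0,0,0],[0,0,0,0]]])

```text
time: 12.83
ee_pos: [0.5102, -0.1253, 0.1152]
tcp_rot: [-180.0, -0.0, 98.1]
wrist_force: [-0.2, -1.4, 2.0]
opening: 0.0108
grasp_force: 58.9
```

The ring moves with the gripper and is already at the mouth, deeper than any shallow socket allows. So this is the deep one. I'll continue gently to the bottom.

Emit:
play_rows(steps=[[[0,0,0.001,0],[0,0,0.001,0],[0,0,0.001,0],[0,0,0,0],[0,0,0,0]]])

```text
time: 13.25
ee_pos: [0.5103, -0.1253, 0.1122]
tcp_rot: [-180.0, -0.0, 98.1]
wrist_force: [0.3, 0.2, 1.1]
opening: 0.0108
grasp_force: 58.9
```

Emit:
play_rows(steps=[[[0,0,0.001,0],[0,0,0,0],[0,0,0.001,0],[0,0,0,0],[0,0,0,0]]])

```text
time: 13.67
ee_pos: [0.5102, -0.1253, 0.1101]
tcp_rot: [-180.0, -0.0, 98.1]
wrist_force: [0.5, -0.6, 1.2]
opening: 0.0104
grasp_force: 58.8
```

Emit:
play_rows(steps=[[[0,0,0.001,0],[0,0,0,0],[0,0,0.001,0],[0,0,0,0],[0,0,0,0]]])

```text
time: 14.08
ee_pos: [0.5102, -0.1253, 0.108]
tcp_rot: [-180.0, -0.0, 98.1]
wrist_force: [0.9, -0.6, 1.3]
opening: 0.0106
grasp_force: 58.8
```

Emit:
play_rows(steps=[[[0,0,0.0005,0],[0,0,0,0],[0,0,0.0005,0],[0,0,0,0],[0,0,0,0]]])

```text
time: 14.5
ee_pos: [0.5103, -0.1254, 0.1074]
tcp_rot: [180.0, 0.0, 98.1]
wrist_force: [0.8, -0.4, 4.7]
opening: 0.0108
grasp_force: 59.2
```

Emit:
play_rows(steps=[[[0,0,0.0005,0],[0,0,0,0],[0,0,0.0005,0],[0,0,0,0],[0,0,0,0]]])

```text
time: 14.92
ee_pos: [0.5103, -0.1253, 0.1062]
tcp_rot: [-180.0, -0.0, 98.1]
wrist_force: [-0.0, -0.6, 3.7]
opening: 0.0103
grasp_force: 59.1
```

Emit:
play_rows(steps=[[[0,0,0.0005,0],[0,0,0,0],[0,0,0.0005,0],[0,0,0,0],[0,0,0,0]]])

```text
time: 15.33
ee_pos: [0.5103, -0.1253, 0.1052]
tcp_rot: [-180.0, -0.0, 98.1]
wrist_force: [0.3, -0.7, 2.4]
opening: 0.0106
grasp_force: 59.1
```

Emit:
play_rows(steps=[[[0,0,0.0005,0],[0,0,0,0],[0,0,0.0005,0],[0,0,0,0],[0,0,0,0]]])

```text
time: 15.75
ee_pos: [0.5102, -0.1253, 0.1041]
tcp_rot: [-180.0, -0.0, 98.1]
wrist_force: [0.7, 0.7, 3.3]
opening: 0.0103
grasp_force: 59.0
```

Emit:
play_rows(steps=[[[0,0,0.0005,0],[0,0,0,0],[0,0,0.0005,0],[0,0,0,0],[0,0,0,0]]])

```text
time: 16.17
ee_pos: [0.5102, -0.1253, 0.1032]
tcp_rot: [-180.0, 0.0, 98.1]
wrist_force: [0.2, 0.4, 4.1]
opening: 0.0104
grasp_force: 59.1
```

Emit:
play_rows(steps=[[[0,0,0.0005,0],[0,0,0,0],[0,0,0.0005,0],[0,0,0,0],[0,0,0,0]]])

```text
time: 16.58
ee_pos: [0.5102, -0.1253, 0.1022]
tcp_rot: [-180.0, -0.0, 98.1]
wrist_force: [0.7, -0.3, 2.7]
opening: 0.0104
grasp_force: 59.2
```

Emit:
play_rows(steps=[[[0,0,0.0005,0],[0,0,0,0],[0,0,0.0005,0],[0,0,0,0],[0,0,0,0]]])

```text
time: 17.0
ee_pos: [0.5103, -0.1253, 0.1014]
tcp_rot: [180.0, 0.0, 98.1]
wrist_force: [0.2, 0.6, 5.0]
opening: 0.0102
grasp_force: 59.3
```

Emit:
play_rows(steps=[[[0,0,0.0005,0],[0,0,0,0],[0,0,0.0005,0],[0,0,0,0],[0,0,0,0]]])

```text
time: 17.42
ee_pos: [0.5105, -0.1254, 0.1014]
tcp_rot: [179.9, 0.0, 98.1]
wrist_force: [-2.3, -0.5, 11.2]
opening: 0.0104
grasp_force: 60.1
```

Run:
```python
from h import *
s=red(.5103,-.125)
cv2.imwrite("pics/s3.png",cv2.resize(s["img"][170:260,140:260],(800,600),interpolation=cv2.INTER_CUBIC))
o=bot.get_obs()["ee_pos"]; print(o,proj(s,o+[0,0,.0597]),proj(s,o))
```

```text
red px 0 None expect if held [199.7 234.6] mouth [199.2 231.9]
[ 0.51053107 -0.12540847  0.10138419] (np.float64(193.69589737906188), np.float64(207.54835854268669)) (np.float64(197.03054350313596), np.float64(222.69019551611566))
```

View pics/s3.png

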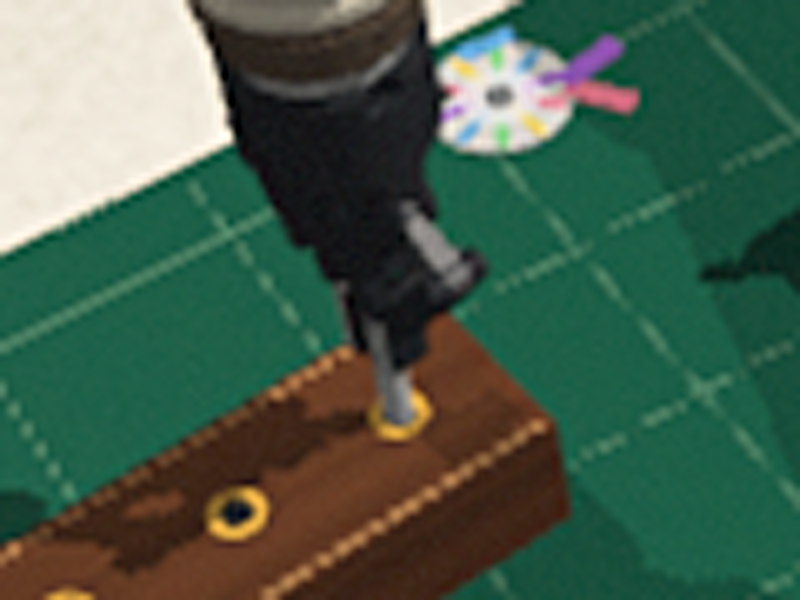

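The picture shows plain aluminium at the brass mouth (400,410) and no red ring. The mast stopped at about 51 mm depth and the force rose to 11 N. I'll add a touch more push, to about 15–20 N, to make sure it is home.

Emit:
play_rows(steps=[[[0,0,0.0005,0],[0,0,0,0],[0,0,0,0],[0,0,0,0],[0,0,0,0]]])

```text
time: 17.88
ee_pos: [0.5106, -0.1254, 0.1013]
tcp_rot: [179.9, 0.0, 98.1]
wrist_force: [-3.1, 0.3, 14.8]
opening: 0.0102
grasp_force: 60.5
```

Emit:
play_rows(steps=[[[0,0,0.0004,0],[0,0,0,0],[0,0,0,0],[0,0,0,0],[0,0,0,0]]])

```text
time: 18.3
ee_pos: [0.5107, -0.1255, 0.1013]
tcp_rot: [179.9, 0.1, 98.1]
wrist_force: [-2.8, 0.1, 17.6]
opening: 0.0101
grasp_force: 60.8
```

It is at the hard stop with 17.6 N. I'll ease the preload, let go and withdraw straight up.

Emit:
play_rows(steps=[[[0,0,-0.0006,0],[0,0,0,0],[0,0,0,0],[0,0,0,0],[0,0,0,0]]])

```text
time: 18.72
ee_pos: [0.5106, -0.1254, 0.1013]
tcp_rot: [179.9, 0.0, 98.1]
wrist_force: [-2.1, 0.3, 14.3]
opening: 0.0106
grasp_force: 60.1
```

Emit:
play_rows(steps=[[[0,0,0,0],[0,0,0,0],[0,0,0,0],[0,0,0,0],[0,0,0,0]]], gripper=0.06)

```text
time: 19.13
ee_pos: [0.5101, -0.1253, 0.0996]
tcp_rot: [-180.0, -0.0, 98.1]
wrist_force: [-0.7, -0.8, 0.4]
opening: 0.06
grasp_force: 0.0
```

Emit:
play_rows(steps=[[[0,0,0,0],[0,0,-0.005,0],[0,0,-0.015,0],[0,0,-0.02,0],[0,0,-0.025,0]]])

```text
time: 19.55
ee_pos: [0.5096, -0.1251, 0.1649]
tcp_rot: [-179.9, -0.0, 98.1]
wrist_force: [-1.4, -0.7, -0.2]
opening: 0.0603
grasp_force: 0.0
```

Emit:
play_rows(steps=[[[0,0,-0.025,0],[0,0,-0.025,0],[0,0,-0.015,0],[0,0,-0.005,0],[0,0,0,0]]])

```text
time: 19.97
ee_pos: [0.5108, -0.1254, 0.2363]
tcp_rot: [179.9, 0.0, 98.1]
wrist_force: [-0.2, 0.7, -0.4]
opening: 0.06
grasp_force: 0.0
```

Emit:
play_rows(steps=[[[-0.02,-0.04,0,0],[0,-0.04,0,0],[0,-0.04,0,0],[0,0,0,0],[0,0,0,0]]])

```text
time: 20.38
ee_pos: [0.3953, -0.1606, 0.2344]
tcp_rot: [180.0, -0.0, 98.0]
wrist_force: [-0.1, -0.1, -0.3]
opening: 0.0601
grasp_force: 0.0
```

Run:
```python
from h import *
togo(.51,-.125,.24,98)
s=red(.5103,-.125); t=cam("top")
for z in(.062,.161): print(z,np.round(proj(s,(.5103,-.125,z)),1),np.round(proj(t,(.5103,-.125,z)),1))
a=cv2.resize(s["img"][165:255,140:260],(600,450),interpolation=cv2.INTER_CUBIC)
b=cv2.resize(s["img"],(200,150)); b=cv2.resize(s["img"][130:330,200:380],(200,222)); 
p=np.zeros((450,800,3),np.uint8); p[:,:600]=a; p[:222,600:]=b
b=cv2.resize(t["img"][170:280,310:420],(200,200)); p[240:440,600:]=b
cv2.imwrite("pics/f.png",p)
```

```text
pos [ 0.3953 -0.1606  0.2344] rot [180.    -0.    98.04] F [-0.1 -0.1 -0.3] open 0.0601 t 20.3833
tool shift [ 0.0192  0.1186 -0.0056] turn rad 0.0006
red px 0 None expect if held [158.3 180.8] mouth [199.2 231.9]
0.062 [199.2 231.9] [343.  224.4]
0.161 [193.8 207.4] [347.2 219.3]
```

View pics/f.png

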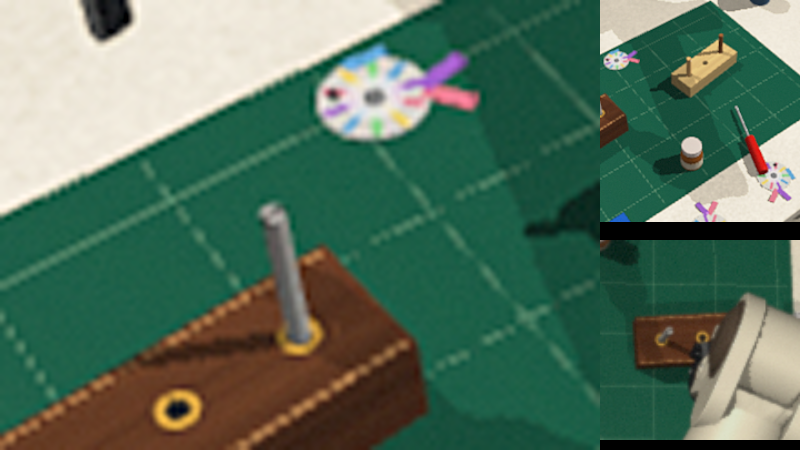

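The mast is free and upright. Its top is at scene (194.3,207), expected (193.8,207.4) for a bottomed mast. The ring is hidden, and the stems, jar and screwdriver are undisturbed.

```bash
python3 -c "
from workcell import bot
print(bot.job_done())"
```

```text
the job is handed in; nothing more can be done
None
```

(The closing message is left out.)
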